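# Prime the pump of the refilled tall soap bottle

### The arm

A 6-joint arm with a two-finger parallel gripper is mounted at the origin on the work surface. World frame = base frame: x ahead of the robot, y to its left, z up, the work surface at z = 0. Lengths are in m, angles in degrees, forces in N, time in s.
With the tool pointing down it reaches from about 0.35 to 0.875 m from the base axis. Payload 4.2 kg.
Tool frame: the origin (TCP) lies at the very end of the fingers, on their centre line; the grasp point (between the pads) lies 19 mm behind it; z points along the fingers, y is the line along which they close (so a half turn about z gives the same grasp; the last joint's range is limited). The gripper opens to 87 mm and grips with 3 to 60 N. Pads are 19 mm wide; open, the fingers measure 117 mm over their backs; the gripper's body (75 mm by 190 mm) begins 51 mm behind the grasp point.
Start: joints at [82.082, 22.042, 0.453, 0, -68.411, -14.817], TCP at [0.242, 0.576, 0.223] pointing down, gripper open.
Joint ranges: [-179.83, 179.83], [-69.29, 118.12], [-61.27, 80.66], [-181.25, 117.63], [-171.15, -9.14], [-177.46, 177.46]. Speed limits (degrees/s): [159.86, 159.86, 180, 180, 180, 180].

### API

Orientations are given as a 3x3 rotation matrix whose columns are the frame's x, y, z axes.
In Python, from station import * gives the robot as it stands.
- The arm moves only by the shell command python3 -m pendant 'ROWS'. ROWS is JSON, a list of rows, each an object of numbers: "x", "y", "z": the shift along the world's x, y, z normalised to -1 to 1, where 1 is 250 mm; "rx", "ry", "rz": the turn, a rotation vector about the world's x, y, z normalised to -1 to 1, where 1 is 180 degrees; "claw": the opening, from 0 (shut) to 1 (fully open). A call has exactly 8 rows; each row is the pose to reach, as a shift and turn from the pose commanded when the call began, turning the shorter way round; what a row does not reach only later rows make up. A row lasts 1/8 s, in which the tool goes at most 62.5 mm and 10.7 degrees, less where a joint would pass 70% of its speed; a pose out of reach is approached as far as the arm can. A call with a number of a shift or a turn outside -1 to 1 is refused whole. A call with a gripper value outside its range is refused whole. The fingers move at their own pace and stop on an object; the grip force is fixed at half the most. Time passes only in rows, so rows that repeat a pose let the fingers close, or fill a call up. It gives the time, the measured TCP pose, the force, the opening and the grip force at its end, in the units of the state.
- sense(): the state, without advancing time (a new reading comes with each control period).
- capture(name): name is "scene" or "top"; returns a dict with "color" (480x640x3 uint8, red, green, blue), "mtx" (3x3 intrinsics, pixels), "k1" (the pictures are not rectified: a ray, as slopes to the right and down, at radius r is drawn at 1 + k1 r^2 times it, then the intrinsics apply), "world_to_cam" (4x4, takes a point from world to camera coordinates). Camera axes: x right, y up, looking along -z (the intrinsics and any distortion apply to the point x, -y, -z); pixel columns grow to the right and rows downward; lengths in m; the calibration is good to about 2 mm. A picture is of the moment at which its call begins. There is no depth.
- finish_job(): hands the job in; it is judged then, once.
Trained networks look in a picture, given as the dict that the camera call returned (one of the last four; its "shot" number tells which), for a name from the list of things; names that differ only in an ending like _2 or _b are one class to them, and where a whole thing is asked for, a point or a joint stands for the part that bears it (a point fixed in the world has none). Each returns a list of dicts, best first, with "conf" (0 to 1); they miss things now and then, are a little off and sometimes report something else, mostly with a low value. They report only what shows in the picture. A call takes as long as a camera call. They do not tell look-alikes from the thing itself.
- search_frame(picture, label): "centre" ([column, row] in pixels, amid what is visible of it).
- regions_of(picture, label): "region" (480x640 bool, what is visible of it) and "centre" ([column, row] in pixels, amid what is visible of it).
The state is a dict: "time_s": time; "joints": joint angles; "joint_velocities": joint speeds; "effort": joint torques, N m; "tcp_pos": TCP position; "ee_rot": TCP orientation; "wrist_force": force on the tool from outside, world axes, zero at the start; "moment": the same for the moment, N m; "gripper_width": opening from 0.0 (shut) to 1.0 (fully open); "gripper_force": force on a finger pad.
Only numpy, scipy, OpenCV 4.12 (cv2) and the standard library are available. Lean on these libraries where they do the work, as an engineer would, in place of code of your own. Each camera call takes 0.05 s, during which the arm holds its last target. There are 200 camera calls.

### The job

The taller of the two green pump bottles in the teal caddy over the basin has just been refilled: prime its pump with at least two full strokes, gently pressing the head straight down with the fingertips to the bottom of its stroke and letting it spring all the way back up each time, then take the hand away. Do not grasp or lift the bottle, keep it standing upright in its bay, and leave everything else in the caddy untouched: the shorter pump bottle, the cup with the scrubber and comb, the shoe brush and the nail clipper.

Things in the scene. Friction and masses are not known exactly. Their poses are not given: they have to be found in the camera images.
- trough: White ceramic wash trough on the counter, 310 mm deep (x), 860 mm wide (y), walls 85 mm high, with a 180 mm high splashback along its far side. Fixed. Origin: centre of the underside; x points away from the robot to the splashback. At either end, 385 mm from the middle, a steel wall tap reaches 110 mm out from the splashback; its top is 162 mm high.
- caddy: Teal caddy screwed to the splashback, 92 mm deep (x), 452 mm long (y). Fixed. Origin: centre of its underside, 86 to 112 mm over the counter; axes as the trough's. Floor and walls 4 mm thick; lip, ends and dividers 34 mm high, back 68 mm. A tray (180 mm inside, centre y = -132 mm) and three 84 x 84 mm bays (centres y = 4, 92, 180 mm), where the two bottles and the cup stand in any order.
- tall_bottle: The tall bottle to be primed: translucent green, round, 62 mm in diameter, body 110 mm high, white collar up to 138 mm, about 0.3 kg, loose, standing in one of the bays with about 11 mm of play all round. Origin: centre of the underside; z up; the spout points along its -x, roughly towards the robot and over the basin.
- tall_pump (a joint): Stroke of the tall bottle's pump head in m: 0 = fully up, 0.016 = bottom of its stroke. It moves straight down and springs back up by itself; it takes 3.5 N to start and 9.1 N at the bottom.
- tall_top (a point): Centre of the flat round thumb pad (29 mm in diameter, white) on top of the tall bottle's pump head: 174 mm above the bottle's underside when up; it moves with the head. The head is 17 mm thick; the spout (9 mm thick) reaches 57 mm from the centre, with its top 4 mm below the pad.
- short_bottle: The short squat pump bottle, to be left alone: same green plastic and same white pump, 72 mm in diameter, body 54 mm high. Loose, in another bay. Origin: centre of the underside; spout along its -x.
- short_pump (a joint): Stroke of the short bottle's pump head in m: 0 = fully up, 0.016 = bottom. To be left at 0.
- short_top (a point): Centre of the top of the short bottle's pump head, 122 mm above that bottle's underside.
- cup: Small white ceramic cup, 72 mm in diameter at the rim, 78 mm high, with a grey silicone scrubber disc and a red comb standing in it (the comb reaches 126 mm above the cup's underside). Loose, in the third bay; to be left alone. Origin: centre of the cup's underside.
- shoe_brush: Wooden shoe brush lying bristles down in the tray, 152 mm overall along y, 40 mm wide, 36 mm high. Loose; to be left alone. Origin: on the underside, near the middle of its length.
- nail_clipper: Steel nail clipper lying in the tray in front of the brush, 57 mm long (y), 14 mm wide, 13 mm high. Loose; to be left alone. Origin: centre of its underside.
Things that resemble listed ones, but are neither listed nor needed, are in the scene too. Leave any blue or pink look-alike of the tall_bottle alone.

How it is judged (in metres and radians):
On the way, in this order (a step that is already met when the one before it is completed fails the run):
1. the tall bottle's pump head is pressed down through its stroke (12 mm or more of 16) (value of joint tall_pump above 0.012 m), for 0.05 s.
2. it has come back up (within 2.5 mm) (value of joint tall_pump below 0.0025 m), for 0.1 s.
3. it is pressed down a second time (12 mm or more) (value of joint tall_pump above 0.012 m), for 0.05 s.
4. it has come back up again (within 2.5 mm) (value of joint tall_pump below 0.0025 m), for 0.1 s.
At the end, for the whole second after the job is handed in: Both pump heads are fully up (within 2.5 mm); the tall bottle stands at rest on the floor of its bay, upright (within 0.06 rad) and within 25 mm of where it stood; the short bottle, the cup, the brush and the clipper are where they were (within 6 mm) (value of joint each of tall_pump, short_pump below 0.0025 m and angle between tall_bottle's own z axis and vertical below 0.06 rad and z of tall_bottle in the frame of caddy below 0.008 m and distance of tall_bottle from where it was at the start of the episode below 0.025 m and linear speed of tall_bottle below 0.02 m/s and distance of each of short_bottle, cup, shoe_brush, nail_clipper from where it was at the start of the episode below 0.006 m); the robot touches nothing.
It fails at once if the tall bottle is lifted (its underside 6 mm or more above its bay's floor) or tipped by more than 0.15 rad (z of tall_bottle in the frame of caddy above 0.01 m or angle between tall_bottle's own z axis and vertical above 0.15 rad).
It fails at once if the tall bottle or its pump is pushed with more than 40 N (contact force between any of the fingers, the arm and tall_bottle above 40 N).
It fails at once if the short bottle is touched or its pump is pressed (contact force between any of the fingers, the arm and short_bottle above 0.5 N or value of joint short_pump above 0.004 m).
It fails at once if the cup, the scrubber or the comb is touched (contact force between any of the fingers, the arm and cup above 0.5 N).
It fails at once if the shoe brush or the nail clipper is touched (contact force between any of the fingers, the arm and shoe_brush above 0.5 N or contact force between any of the fingers, the arm and nail_clipper above 0.5 N).
It also fails if it takes over 42 s, if anything falls off the work surface, if the arm or the gripper's body presses on something with over 40 N, if the wrist force passes 120 N, or if a joint passes its speed limit or range.

## Working session

There is one attempt and no reset: what is moved stays moved. The work goes in short steps, Python scripts to look and compute and a shell command to move; the robot and the scene stay as the last step left them, time stands still between calls to the robot, and variables do not carry over. Pictures are saved under pics/ and viewed, at most 10 in all, crops included, and the job is handed in when it is done.

```bash
mkdir -p pics
cat > h.py <<'E'
from station import *
import numpy as np, cv2
def shot(cam,name=None):
    p=capture(cam)
    if name: cv2.imwrite(f'pics/{name}.png',p['color'][:,:,::-1])
    return p
def ray(p,px):
    K=np.array(p['mtx']);M=np.array(p['world_to_cam']);k=p['k1']
    d=np.array([(px[0]-K[0,2])/K[0,0],(px[1]-K[1,2])/K[1,1]]);s=d.copy()
    for _ in range(30): s=d/(1+k*(s@s))
    R=M[:3,:3];o=-R.T@M[:3,3];v=R.T@np.array([s[0],-s[1],-1.]);return o,v/np.linalg.norm(v)
def proj(p,X):
    K=np.array(p['mtx']);M=np.array(p['world_to_cam']);c=M[:3,:3]@X+M[:3,3]
    s=np.array([c[0],-c[1]])/-c[2];s=s*(1+p['k1']*(s@s));return s*[K[0,0],K[1,1]]+K[:2,2]
def tri(rs):
    A=sum(np.eye(3)-np.outer(v,v) for o,v in rs);b=sum((np.eye(3)-np.outer(v,v))@o for o,v in rs);X=np.linalg.solve(A,b)
    return X,[np.linalg.norm(np.cross(X-o,v)) for o,v in rs]
def atz(r,z): o,v=r;return o+v*(z-o[2])/v[2]
E
python3 - <<'E'
from h import *
for c in('scene','top'):
    p=shot(c,c+'0');M=np.array(p['world_to_cam']);print(c,-M[:3,:3].T@M[:3,3],M[2,:3])
    for l in('tall_bottle','tall_top','short_bottle','short_top','cup','shoe_brush','caddy','trough','nail_clipper'):
        print(l,[(np.round(d['centre']),round(d['conf'],2)) for d in search_frame(p,l)][:4])
s=sense();print(s['time_s'],s['tcp_pos'],np.round(s['ee_rot'],3),s['wrist_force'],s['gripper_width'])
E
```

```text
scene [ 0.87518464 -0.5571949   0.91418391] [ 0.28084166 -0.56133459  0.77848021]
tall_bottle [(array([391., 253.]), 0.94), (array([329., 389.]), 0.9), (array([319., 215.]), 0.6)]
tall_top [(array([329., 366.]), 0.75), (array([398., 229.]), 0.6)]
short_bottle [(array([303., 252.]), 0.89)]
short_top [(array([301., 227.]), 0.84)]
cup [(array([344., 198.]), 0.87), (array([320., 189.]), 0.47)]
shoe_brush [(array([276., 307.]), 0.63)]
caddy [(array([255., 309.]), 0.93)]
trough [(array([240., 297.]), 0.95)]
nail_clipper [(array([257., 308.]), 0.79)]
top [ 0.48010862 -0.02721882  1.09727223] [-0.12182391 -0.01117901  0.99248877]
tall_bottle [(array([275., 270.]), 0.97), (array([444., 171.]), 0.78), (array([251., 186.]), 0.68)]
tall_top [(array([239., 171.]), 0.88), (array([455., 161.]), 0.88), (array([270., 268.]), 0.86)]
short_bottle [(array([326., 269.]), 0.74)]
short_top [(array([323., 267.]), 0.73)]
cup []
shoe_brush [(array([398., 260.]), 0.92), (array([328., 269.]), 0.58)]
caddy [(array([348., 274.]), 0.73)]
trough [(array([307., 341.]), 0.59)]
nail_clipper [(array([406., 286.]), 0.72)]
1.0 [0.24152291 0.57642969 0.22255757] [[ 0.922 -0.386  0.   ]
 [-0.386 -0.922 -0.   ]
 [ 0.     0.    -1.   ]] [0.16177792 0.02544577 0.04423767] 1.0018788517729504
```

View pics/scene0.png

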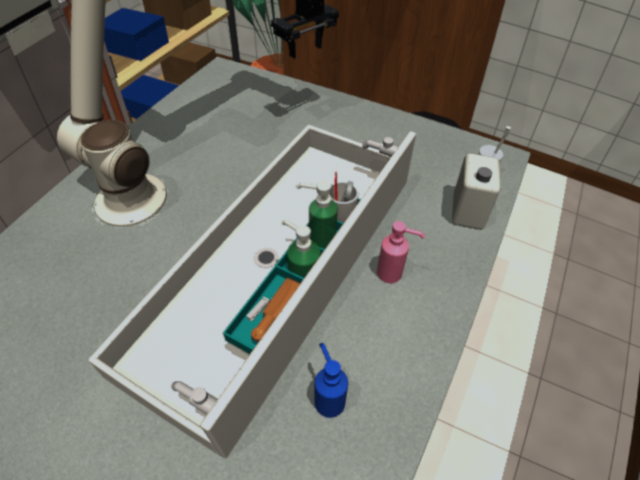

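View pics/top0.png

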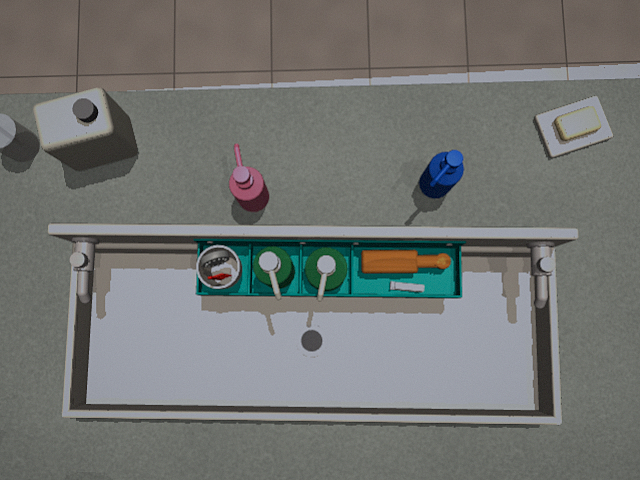

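The top picture shows the cup at (218,267), the tall bottle's pad at about (270,262), the short one's at (326,265), and the brush and clipper at the right. In the scene picture the tall pad is near (323,188) and the short one near (303,232). I'll enlarge both.

Run:
```python
from h import *
a=cv2.imread('pics/scene0.png')[170:260,275:365];b=cv2.imread('pics/top0.png')[235:325,235:325]
f=lambda i:cv2.resize(i,(400,400),interpolation=cv2.INTER_CUBIC)
cv2.imwrite('pics/crop.png',np.hstack([f(a),f(b)]))
```

```text
(no output)
```

View pics/crop.png

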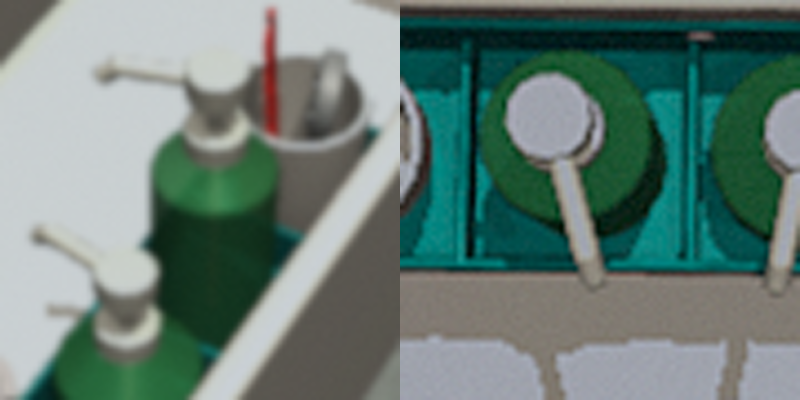

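In the crops, the tall pad is at scene (324.0,185.7) and top (268.3,260.9). The short pad is at scene (303.6,230.8) and about (326,265) in top. The spouts point towards the robot.

Run:
```python
from h import *
s=shot('scene');t=shot('top')
for n,a,b in(('tall',(324,185.7),(268.3,260.9)),('short',(303.6,230.8),(326,265)),):
    X,e=tri([ray(s,a),ray(t,b)]);print(n,X.round(4),np.round(e,4))
X,_=tri([ray(s,(324,185.7)),ray(t,(268.3,260.9))])
print('pad px/mm', proj(t,X+[0,.0145,0])-proj(t,X-[0,.0145,0]))
print('spout tip',atz(ray(t,(235+195/4.444,235+275/4.444)),X[2]-.004))
print('cup',atz(ray(t,(218,267)),X[2]-.174+.078))
print('comb', [atz(ray(s,(335.8,172.3)),X[2]-.174+.126), atz(ray(t,(220,277)),X[2]-.174+.126)])
print('splash ends', atz(ray(t,(50,230)),.18),atz(ray(t,(577,235)),.18))
```

```text
tall [0.5718 0.051  0.2626] [0.0009 0.0009]
short [ 0.5698 -0.0331  0.2094] [0.0016 0.0016]
pad px/mm [-19.83325342   0.42928664]
spout tip [0.51849273 0.03600329 0.25856621]
cup [0.57332481 0.14150094 0.16656621]
comb [array([0.55349405, 0.14659387, 0.21456621]), array([0.55297441, 0.12970716, 0.21456621])]
splash ends [0.63817613 0.41196914 0.18      ] [ 0.6110081  -0.43665767  0.18      ]
```

```bash
python3 -m pendant '[{"z":0.24,"claw":0},{"z":0.48,"claw":0},{"x":0.12,"y":-0.19,"z":0.48,"claw":0},{"x":0.25,"y":-0.4,"z":0.48,"claw":0},{"x":0.38,"y":-0.6,"z":0.48,"claw":0},{"x":0.5,"y":-0.8,"z":0.48,"claw":0},{"x":0.63,"y":-1,"z":0.48,"claw":0},{"x":0.63,"y":-1,"z":0.48,"claw":0}]' && python3 -m pendant '[{"x":0.12,"y":-0.19,"claw":0},{"x":0.25,"y":-0.38,"claw":0},{"x":0.38,"y":-0.57,"claw":0},{"x":0.5,"y":-0.76,"claw":0},{"x":0.63,"y":-0.95,"claw":0},{"x":0.69,"y":-1,"claw":0},{"x":0.69,"y":-1,"claw":0},{"x":0.69,"y":-1,"claw":0}]'; python3 -c "
from station import *
print(sense()['joints'])"
```

```text
[ 8.20814358e+01  2.20425772e+01  4.51907471e-01 -1.05872707e-03
 -6.84120639e+01 -1.48145719e+01]$[0]: bad value
```

```bash
python3 -m pendant '[{"x":0,"y":0,"z":0.24,"rx":0,"ry":0,"rz":0,"claw":0},{"x":0,"y":0,"z":0.48,"rx":0,"ry":0,"rz":0,"claw":0},{"x":0.12,"y":-0.19,"z":0.48,"rx":0,"ry":0,"rz":0,"claw":0},{"x":0.25,"y":-0.4,"z":0.48,"rx":0,"ry":0,"rz":0,"claw":0},{"x":0.38,"y":-0.6,"z":0.48,"rx":0,"ry":0,"rz":0,"claw":0},{"x":0.5,"y":-0.8,"z":0.48,"rx":0,"ry":0,"rz":0,"claw":0},{"x":0.63,"y":-1,"z":0.48,"rx":0,"ry":0,"rz":0,"claw":0},{"x":0.63,"y":-1,"z":0.48,"rx":0,"ry":0,"rz":0,"claw":0}]'
```

```text
time_s: 2.1
tcp_pos: [0.4005, 0.3234, 0.3432]
ee_rot: [[0.92, -0.391, 0.001], [-0.391, -0.92, 0.001], [0.001, -0.001, -1.0]]
wrist_force: [-0.3, 0.6, 0.0]
gripper_width: 0.173
gripper_force: 0.0
```

```bash
python3 -m pendant '[{"x":0.12,"y":-0.19,"z":0,"rx":0,"ry":0,"rz":0,"claw":0},{"x":0.25,"y":-0.38,"z":0,"rx":0,"ry":0,"rz":0,"claw":0},{"x":0.38,"y":-0.57,"z":0,"rx":0,"ry":0,"rz":0,"claw":0},{"x":0.5,"y":-0.76,"z":0,"rx":0,"ry":0,"rz":0,"claw":0},{"x":0.62,"y":-0.95,"z":0,"rx":0,"ry":0,"rz":0,"claw":0},{"x":0.69,"y":-1,"z":0,"rx":0,"ry":0,"rz":0,"claw":0},{"x":0.69,"y":-1,"z":0,"rx":0,"ry":0,"rz":0,"claw":0},{"x":0.69,"y":-1,"z":0,"rx":0,"ry":0,"rz":0,"claw":0}]'
```

```text
time_s: 3.1
tcp_pos: [0.5712, 0.0777, 0.3424]
ee_rot: [[0.923, -0.385, -0.0], [-0.385, -0.923, 0.0], [-0.0, -0.0, -1.0]]
wrist_force: [-0.0, 1.0, 0.1]
gripper_width: 0.004
gripper_force: 0.0
```

```bash
python3 -m pendant '[{"x":0,"y":-0.1,"z":0,"rx":0,"ry":0,"rz":0,"claw":0},{"x":0,"y":-0.1,"z":0,"rx":0,"ry":0,"rz":0,"claw":0},{"x":0,"y":-0.1,"z":-0.06,"rx":0,"ry":0,"rz":0,"claw":0},{"x":0,"y":-0.1,"z":-0.12,"rx":0,"ry":0,"rz":0,"claw":0},{"x":0,"y":-0.1,"z":-0.18,"rx":0,"ry":0,"rz":0,"claw":0},{"x":0,"y":-0.1,"z":-0.22,"rx":0,"ry":0,"rz":0,"claw":0},{"x":0,"y":-0.1,"z":-0.22,"rx":0,"ry":0,"rz":0,"claw":0},{"x":0,"y":-0.1,"z":-0.22,"rx":0,"ry":0,"rz":0,"claw":0}]'
python3 - <<'E'
from h import *
s=shot('scene');t=shot('top');st=sense();print(st['tcp_pos'],proj(s,np.array(st['tcp_pos'])),proj(t,np.array(st['tcp_pos'])))
f=lambda i:cv2.resize(i[:,:,::-1],(400,400),interpolation=cv2.INTER_CUBIC)
cv2.imwrite('pics/c2.png',np.hstack([f(s['color'][150:240,275:365]),f(t['color'][235:325,235:325])]))
E
```

```text
time_s: 4.1
tcp_pos: [0.5719, 0.0514, 0.288]
ee_rot: [[0.922, -0.387, 0.001], [-0.387, -0.922, 0.0], [0.001, -0.0, -1.0]]
wrist_force: [0.9, -0.1, 0.9]
gripper_width: 0.004
gripper_force: 0.0
[0.57188518 0.05144117 0.28820322] [323.93884778 176.16373122] [265.92769679 258.41571719]
```

View pics/c2.png

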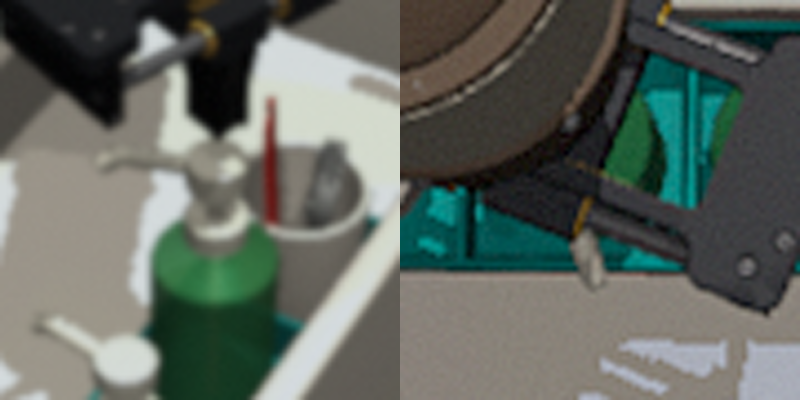

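The closed fingertips hang centred over the tall pad at scene (324,181) with clear space around them, so I'll press gently.

```bash
python3 -m pendant '[{"x":0,"y":0,"z":-0.03,"rx":0,"ry":0,"rz":0,"claw":0},{"x":0,"y":0,"z":-0.06,"rx":0,"ry":0,"rz":0,"claw":0},{"x":0,"y":0,"z":-0.08,"rx":0,"ry":0,"rz":0,"claw":0},{"x":0,"y":0,"z":-0.1,"rx":0,"ry":0,"rz":0,"claw":0},{"x":0,"y":0,"z":-0.12,"rx":0,"ry":0,"rz":0,"claw":0},{"x":0,"y":0,"z":-0.14,"rx":0,"ry":0,"rz":0,"claw":0},{"x":0,"y":0,"z":-0.14,"rx":0,"ry":0,"rz":0,"claw":0},{"x":0,"y":0,"z":-0.14,"rx":0,"ry":0,"rz":0,"claw":0}]'
```

```text
time_s: 5.2
tcp_pos: [0.5721, 0.0513, 0.2544]
ee_rot: [[0.922, -0.386, 0.003], [-0.386, -0.922, -0.0], [0.003, -0.001, -1.0]]
wrist_force: [-1.8, -0.7, 7.2]
gripper_width: 0.005
gripper_force: 3.5
```

```bash
python3 -m pendant '[{"x":0,"y":0,"z":-0.004,"rx":0,"ry":0,"rz":0,"claw":0},{"x":0,"y":0,"z":-0.008,"rx":0,"ry":0,"rz":0,"claw":0},{"x":0,"y":0,"z":-0.012,"rx":0,"ry":0,"rz":0,"claw":0},{"x":0,"y":0,"z":-0.016,"rx":0,"ry":0,"rz":0,"claw":0},{"x":0,"y":0,"z":-0.02,"rx":0,"ry":0,"rz":0,"claw":0},{"x":0,"y":0,"z":-0.024,"rx":0,"ry":0,"rz":0,"claw":0},{"x":0,"y":0,"z":-0.024,"rx":0,"ry":0,"rz":0,"claw":0},{"x":0,"y":0,"z":-0.024,"rx":0,"ry":0,"rz":0,"claw":0}]'
```

```text
time_s: 6.2
tcp_pos: [0.5723, 0.0513, 0.2491]
ee_rot: [[0.923, -0.386, 0.004], [-0.386, -0.923, -0.0], [0.004, -0.001, -1.0]]
wrist_force: [-1.8, 0.5, 9.7]
gripper_width: 0.008
gripper_force: 4.5
```

```bash
python3 -m pendant '[{"x":0,"y":0,"z":-0.004,"rx":0,"ry":0,"rz":0,"claw":0},{"x":0,"y":0,"z":-0.008,"rx":0,"ry":0,"rz":0,"claw":0},{"x":0,"y":0,"z":-0.012,"rx":0,"ry":0,"rz":0,"claw":0},{"x":0,"y":0,"z":-0.012,"rx":0,"ry":0,"rz":0,"claw":0},{"x":0,"y":0,"z":-0.012,"rx":0,"ry":0,"rz":0,"claw":0},{"x":0,"y":0,"z":-0.012,"rx":0,"ry":0,"rz":0,"claw":0},{"x":0,"y":0,"z":-0.012,"rx":0,"ry":0,"rz":0,"claw":0},{"x":0,"y":0,"z":-0.012,"rx":0,"ry":0,"rz":0,"claw":0}]'
```

```text
time_s: 7.2
tcp_pos: [0.5735, 0.0512, 0.2491]
ee_rot: [[0.923, -0.385, 0.009], [-0.385, -0.923, -0.0], [0.008, -0.003, -1.0]]
wrist_force: [-3.9, 0.9, 17.9]
gripper_width: 0.006
gripper_force: 8.6
```

The pump has bottomed out: z stayed at 0.249 m while the force rose to 18 N. Now I'll release it fully.

```bash
python3 -m pendant '[{"x":0,"y":0,"z":0.03,"rx":0,"ry":0,"rz":0,"claw":0},{"x":0,"y":0,"z":0.06,"rx":0,"ry":0,"rz":0,"claw":0},{"x":0,"y":0,"z":0.09,"rx":0,"ry":0,"rz":0,"claw":0},{"x":0,"y":0,"z":0.12,"rx":0,"ry":0,"rz":0,"claw":0},{"x":0,"y":0,"z":0.15,"rx":0,"ry":0,"rz":0,"claw":0},{"x":0,"y":0,"z":0.15,"rx":0,"ry":0,"rz":0,"claw":0},{"x":0,"y":0,"z":0.15,"rx":0,"ry":0,"rz":0,"claw":0},{"x":0,"y":0,"z":0.15,"rx":0,"ry":0,"rz":0,"claw":0}]'
python3 - <<'E'
from h import *
s=shot('scene');st=sense()
cv2.imwrite('pics/c3.png',cv2.resize(s['color'][150:240,275:365,::-1],(400,400),interpolation=cv2.INTER_CUBIC))
E
```

```text
time_s: 8.2
tcp_pos: [0.5713, 0.0514, 0.2806]
ee_rot: [[0.922, -0.387, -0.001], [-0.387, -0.922, -0.0], [-0.001, 0.001, -1.0]]
wrist_force: [-0.5, -0.2, 0.4]
gripper_width: 0.001
gripper_force: 0.0
```

View pics/c3.png

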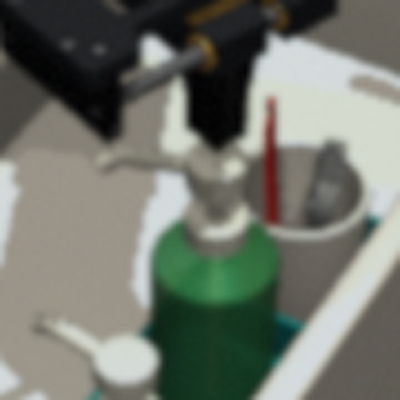

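The head is back up and the bottle hasn't moved (collar still at crop (218,235)). Second stroke, in small steps down to the same depth.

```bash
python3 -m pendant '[{"x":0,"y":0,"z":-0.04,"rx":0,"ry":0,"rz":0,"claw":0},{"x":0,"y":0,"z":-0.06,"rx":0,"ry":0,"rz":0,"claw":0},{"x":0,"y":0,"z":-0.075,"rx":0,"ry":0,"rz":0,"claw":0},{"x":0,"y":0,"z":-0.09,"rx":0,"ry":0,"rz":0,"claw":0},{"x":0,"y":0,"z":-0.105,"rx":0,"ry":0,"rz":0,"claw":0},{"x":0,"y":0,"z":-0.12,"rx":0,"ry":0,"rz":0,"claw":0},{"x":0,"y":0,"z":-0.13,"rx":0,"ry":0,"rz":0,"claw":0},{"x":0,"y":0,"z":-0.13,"rx":0,"ry":0,"rz":0,"claw":0}]' && python3 -m pendant '[{"x":0,"y":0,"z":-0.004,"rx":0,"ry":0,"rz":0,"claw":0},{"x":0,"y":0,"z":-0.008,"rx":0,"ry":0,"rz":0,"claw":0},{"x":0,"y":0,"z":-0.012,"rx":0,"ry":0,"rz":0,"claw":0},{"x":0,"y":0,"z":-0.016,"rx":0,"ry":0,"rz":0,"claw":0},{"x":0,"y":0,"z":-0.02,"rx":0,"ry":0,"rz":0,"claw":0},{"x":0,"y":0,"z":-0.02,"rx":0,"ry":0,"rz":0,"claw":0},{"x":0,"y":0,"z":-0.02,"rx":0,"ry":0,"rz":0,"claw":0},{"x":0,"y":0,"z":-0.02,"rx":0,"ry":0,"rz":0,"claw":0}]'
```

```text
time_s: 9.25
tcp_pos: [0.5721, 0.0513, 0.2505]
ee_rot: [[0.923, -0.386, 0.003], [-0.386, -0.923, -0.0], [0.003, -0.001, -1.0]]
wrist_force: [-2.2, 0.8, 8.0]
gripper_width: 0.003
gripper_force: 4.2
time_s: 10.25
tcp_pos: [0.5736, 0.0512, 0.2492]
ee_rot: [[0.923, -0.385, 0.009], [-0.385, -0.923, -0.0], [0.008, -0.003, -1.0]]
wrist_force: [-2.9, -0.8, 18.3]
gripper_width: 0.005
gripper_force: 8.9
```

Second stroke bottomed at the same height, 18 N. Now I'll release it and take the hand well away.

```bash
python3 -m pendant '[{"x":0,"y":0,"z":0.03,"rx":0,"ry":0,"rz":0,"claw":0},{"x":0,"y":0,"z":0.06,"rx":0,"ry":0,"rz":0,"claw":0},{"x":0,"y":0,"z":0.09,"rx":0,"ry":0,"rz":0,"claw":0},{"x":0,"y":0,"z":0.14,"rx":0,"ry":0,"rz":0,"claw":0},{"x":0,"y":0,"z":0.25,"rx":0,"ry":0,"rz":0,"claw":0},{"x":0,"y":0,"z":0.4,"rx":0,"ry":0,"rz":0,"claw":0},{"x":0,"y":0,"z":0.5,"rx":0,"ry":0,"rz":0,"claw":0},{"x":0,"y":0,"z":0.5,"rx":0,"ry":0,"rz":0,"claw":0}]' && python3 -m pendant '[{"x":-0.1,"y":0.15,"z":0,"rx":0,"ry":0,"rz":0,"claw":0},{"x":-0.2,"y":0.35,"z":0,"rx":0,"ry":0,"rz":0,"claw":0},{"x":-0.3,"y":0.55,"z":0,"rx":0,"ry":0,"rz":0,"claw":0},{"x":-0.4,"y":0.75,"z":0,"rx":0,"ry":0,"rz":0,"claw":0},{"x":-0.5,"y":0.95,"z":0,"rx":0,"ry":0,"rz":0,"claw":0},{"x":-0.5,"y":1,"z":0,"rx":0,"ry":0,"rz":0,"claw":0},{"x":-0.5,"y":1,"z":0,"rx":0,"ry":0,"rz":0,"claw":0},{"x":-0.5,"y":1,"z":0,"rx":0,"ry":0,"rz":0,"claw":0}]'
python3 - <<'E'
from h import *
s=shot('scene');t=shot('top')
f=lambda i:cv2.resize(i[:,:,::-1],(400,400),interpolation=cv2.INTER_CUBIC)
cv2.imwrite('pics/c4.png',np.hstack([f(s['color'][170:260,275:365]),f(t['color'][235:325,235:325])]))
E
```

```text
time_s: 11.25
tcp_pos: [0.5724, 0.0516, 0.3705]
ee_rot: [[0.922, -0.386, 0.004], [-0.387, -0.922, 0.001], [0.003, -0.003, -1.0]]
wrist_force: [-0.9, -0.2, -0.3]
gripper_width: 0.005
gripper_force: 0.0
time_s: 12.25
tcp_pos: [0.4469, 0.3004, 0.368]
ee_rot: [[0.922, -0.388, -0.001], [-0.388, -0.922, -0.001], [-0.0, 0.001, -1.0]]
wrist_force: [-0.7, -0.1, 0.8]
gripper_width: 0.002
gripper_force: 0.0
```

View pics/c4.png

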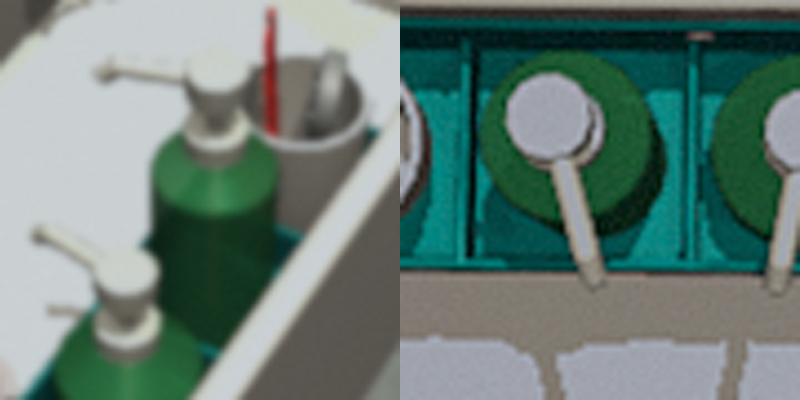

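Both views match the starting pictures: the tall pad is at crop (218,70) and (548,115), fully up, and nothing has been displaced.

```bash
python3 -c "
from station import *
print(finish_job())"
```

```text
the job is handed in; nothing more can be done
None
```

I primed the tall bottle's pump with two full strokes (about 18 N at the bottom, springing back up each time), took the hand away and handed the job in; the final pictures show both bottles unmoved and the pump heads up, but no verdict came back.

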